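# Lap two roofing strips on a small hood roof

## Task

Finish boarding the small hood roof on the bench, from the eave upwards. First lay the long strip so that its lower part laps over the nailed eave board and its upper edge lies along the lower chalk line; then lay the short strip so that it laps over the long one with its upper edge along the upper chalk line. Both must lie centred and square on the slope.

Things in the scene. Friction and masses are not known exactly. Their poses are not given: they have to be found in the camera images.
- roof: Small hood roof, fixed: dark plank deck 240 mm wide, stepping in to 150 at the top, rising 25 deg towards roof +x; a pale board 236x60x10 is nailed along the eave. Origin: mid underside, on the bench; x level up-slope, away from the robot; y along eave; z up. Deck surface runs from x -80, z 30 to x 79, z 104 mm; two whitish chalk lines across it, centred at y 0: x 11, z 72 and x 47, z 89 mm.
- long_strip: Loose pale wood strip 190 x 60 x 10 mm, 60 g, flat on the bench left or right of the roof. Origin: centre of underside; x across its width, y along its length, z up; either edge may be the upper. Laid right, its origin is at x -19, y 0, z 67 mm in the roof's frame and it slopes 10.5 deg from level like the nailed board, up-slope side higher. Other pale pieces differ in width or are far shorter.
- short_strip: Loose pale wood strip 144 x 60 x 10 mm, 45 g, flat on the bench on the other side of the roof. Origin: centre of underside; x across its width, y along its length, z up; either edge may be the upper. Laid right, its origin is at x 17, y 0, z 84 mm in the roof's frame, sloping 10.5 deg from level too, 40 mm up the deck from the long strip. A 75 mm piece of the same width is only an offcut.
Mind the look-alikes: they are no part of the job. What is shaped like the short_strip but pink or turquoise is not meant.

How it is judged:
By the outcome, as a careful person would: the job done as asked, in the order asked, and still so for the second after the job is handed in, with the robot touching nothing.
It also fails if it takes over 54 s, if anything falls off the work surface, if the arm or the gripper's body presses on something with over 40 N, if the wrist force passes 120 N, or if a joint passes its speed limit or range.

## Robot

A 6-joint arm with a two-finger parallel gripper is mounted at the origin on the work surface. World frame = base frame: x ahead of the robot, y to its left, z up, the work surface at z = 0. Lengths are in m, angles in degrees, forces in N, time in s.
With the tool pointing down it reaches from about 0.3 to 0.775 m from the base axis. Payload 14.6 kg.
Tool frame: the origin (TCP) lies on the mounting face of the last link; the fingertips stand 199 mm ahead of it and the grasp point (between the pads) lies 180 mm ahead of it (arm.grip_depth is the distance from the TCP to the grasp point, in m); y points along the fingers, x is the direction in which the jaws open and shut, and the axes are right-handed (so a half turn about y gives the same grasp; the last joint's range is limited). The gripper opens to 94 mm and grips with 3 to 60 N. Pads are 16 mm wide; open, the fingers measure 119 mm over their backs; the gripper's body (75 mm by 177 mm) begins 78 mm behind the grasp point.
Start: joints at [69.866, 17.183, 87.147, -0, 75.671, -3.816], TCP at [0.155, 0.528, 0.405] pointing down, gripper open.
Joint ranges: [-173.82, 173.82], [-45.26, 126.66], [13.44, 144.39], [-59.66, 239.66], [0, 175.72], [-146.38, 146.38]. Speed limits (degrees/s): [127.2, 127.2, 147.25, 180, 180, 180].

## Interface

Orientations are given as a 3x3 rotation matrix whose columns are the frame's x, y, z axes.
In Python, from bench import arm gives the robot as it stands.
- The arm moves only by the tool step_arm, never from a script. Its argument "commands" is text: rows parted by semicolons, each of 5 numbers parted by spaces: the shift along the tool's x, y, z each as a share of 25 mm, from -1 to 1, then the turn about the tool's y as a share of 0.15 rad, from -1 to 1, then the opening, from 0 (shut) to 1 (fully open). In form: tx ty tz spin fingers; .... A call has 1 to 10 rows; each row shifts and turns the pose as measured when the row begins, along the tool's axes as they then stand; what a row does not reach is not made up. A row lasts 1/8 s, in which the tool goes at most 62.5 mm and 10.7 degrees, less where a joint would pass 70% of its speed; a pose out of reach is approached as far as the arm can. A call with a number of a shift or a turn outside -1 to 1 is refused whole. A call with a gripper value outside its range is refused whole. The fingers move at their own pace and stop on an object; "squeeze" is the grip in N (left out, the last holds). Time passes only in rows, so rows that do not move let the fingers close. It gives the time, the measured TCP pose, the force and the opening at its end, in the units of the state.
- arm.get_obs(): the state, without advancing time (a new reading comes with each control period).
- arm.grab_frame(name): name is "scene" or "top" or "wrist"; returns the picture (384x512x3 uint8, red, green, blue); there is no depth.
- arm.get_calibration(name): a dict with "fovy" (degrees; the focal length in pixels is half the picture's height over the tangent of half this angle, whatever the lens; pixels are square), "cx", "cy" (the principal point, pixels), "R" (3x3) and "t" (3): a world point X has camera coordinates R X + t. Camera axes: x right, y down, z forward; pixel columns grow to the right and rows downward; lengths in m; the calibration is good to about 2 mm. A picture is of the moment at which its call begins: read the wrist's pose just before it. get_calibration takes no time and is no camera call; for the wrist camera it gives the pose at the moment of the call.
- arm.job_done(): hands the job in, once; it reports no verdict.
The state is a dict: "time_s": time; "joint_pos": joint angles; "dq": joint speeds; "effort": joint torques, N m; "tool_pos": TCP position; "tool_rot": TCP orientation; "ft_force": force on the tool from outside, world axes, zero at the start; "ft_torque": the same for the moment, N m; "opening": opening from 0.0 (shut) to 1.0 (fully open).
Only numpy, scipy, OpenCV 4.12 (cv2) and the standard library are available. Lean on these libraries where they do the work, as an engineer would, in place of code of your own. Each camera call takes 0.05 s, during which the arm holds its last target.

## Working session

There is one attempt and no reset: what is moved stays moved. The work goes in short steps, Python scripts to look and compute and a tool call to move; the robot and the scene stay as the last step left them, time stands still between calls to the robot, and variables do not carry over. Pictures are saved under pics/ and viewed, and the job is handed in when it is done.

Besides the shell and the picture viewer there is one more tool, called after "Call:" as name(argument=value, ...) on one line, values as JSON. step_arm: Moves the arm, as the interface text tells. Its arguments: {"type":"object","properties":{"commands":{"type":"string"},"squeeze":{"type":"number"}},"required":["commands"]}

```bash
mkdir -p pics; ls; cat > h.py <<'E'
import numpy as np, cv2
from bench import arm
def grab(n,f):
    c=arm.get_calibration(n); im=arm.grab_frame(n); cv2.imwrite('pics/'+f,im[:,:,::-1]); np.savez('pics/'+f[:-4]+'.npz',im=im,**{k:np.array(v) for k,v in c.items() if not isinstance(v,str)}); return im,c
E
python3 - <<'E'
from h import *
np.set_printoptions(precision=4,suppress=True)
for n in ('top','scene'):
    im,c=grab(n,n+'1.png'); print(c)
o=arm.get_obs(); print(o); print(arm.grip_depth)
E
```

```text
pics
{'fovy': 47.50193849096597, 'cx': 257.2267566746733, 'cy': 191.03046320297136, 'R': array([[ 0.005 , -1.    , -0.0019],
       [-0.9925, -0.0047, -0.1225],
       [ 0.1225,  0.0025, -0.9925]]), 't': array([-0.008 ,  0.3949,  1.075 ])}
{'fovy': 54.067386250871905, 'cx': 258.95302012014906, 'cy': 196.05999119890365, 'R': array([[-0.7625,  0.6469,  0.0075],
       [ 0.5161,  0.6152, -0.5959],
       [-0.3902, -0.4505, -0.803 ]]), 't': array([ 0.2806, -0.183 ,  1.251 ])}
{'time_s': 0.1, 'joint_pos': array([69.868 , 17.212 , 87.1764, -0.0006, 75.6726, -3.8139]), 'dq': array([ 0.1206, -0.0697, -0.0436,  0.0587, -0.0832, -0.0593]), 'effort': array([  0.0025, -53.2635, -35.3291,   0.071 ,   0.0235,  -0.    ]), 'tool_pos': array([0.1545, 0.5278, 0.4042]), 'tool_rot': array([[ 0.281 , -0.0004, -0.9597],
       [ 0.9597, -0.001 ,  0.281 ],
       [-0.0011, -1.    ,  0.0001]]), 'ft_force': array([ 0.3293, -0.1114,  0.0476]), 'ft_torque': array([ 0.0029, -0.0285,  0.0169]), 'opening': 0.9995858021866499}
0.1804
```

```bash
python3 - <<'E'
import cv2
for n in('top1','scene1'):
    im=cv2.imread(f'pics/{n}.png'); cv2.imwrite(f'pics/{n}b.png',cv2.resize(im,(800,600),interpolation=cv2.INTER_CUBIC))
E
```

```text
(no output)
```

View pics/top1b.png

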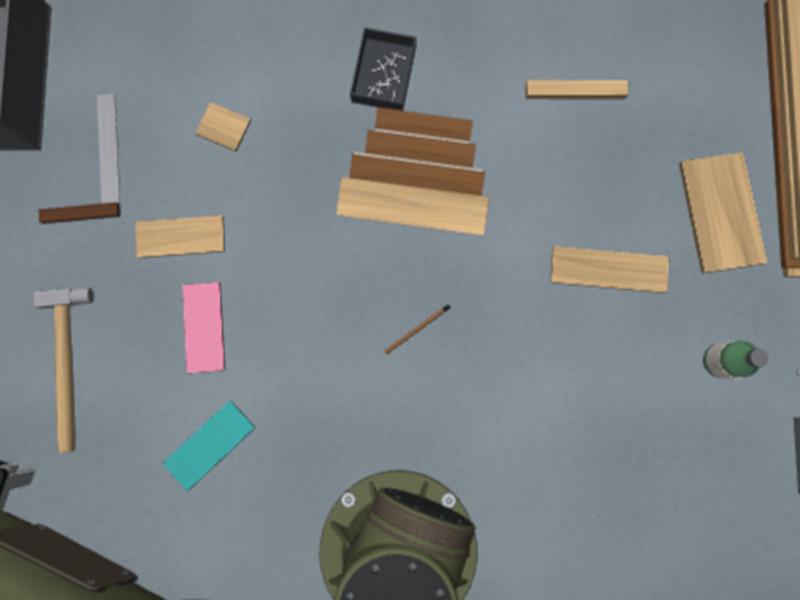

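View pics/scene1b.png

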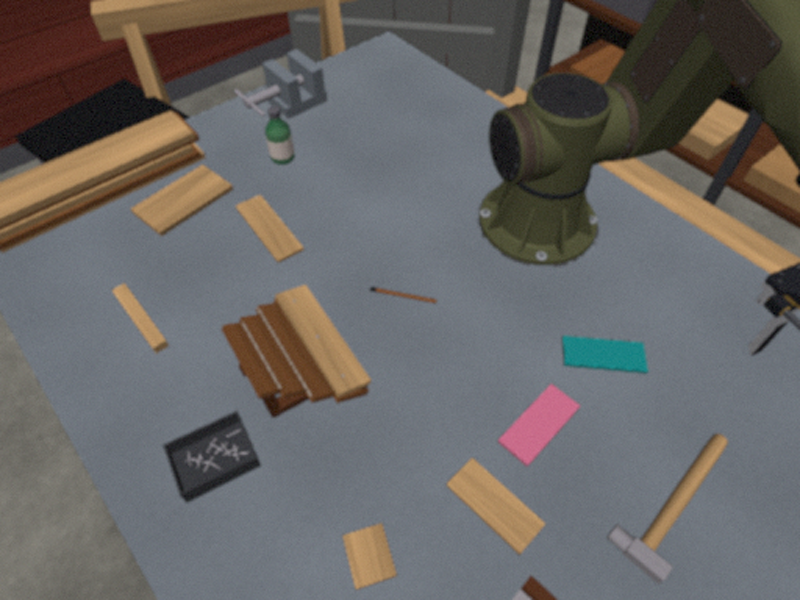

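Top view (800×600 px): the candidates are pale strip left (180,236), pale strip right (610,269), offcut (222,126), wide board (723,212), narrow lath (577,88), pink (203,328) and turquoise (209,445). The roof is at (415,175), with its eave towards the robot. Next I'll measure them.

```bash
cat >> h.py <<'E'
def ray(c,uv,z):
    R=np.array(c['R']);t=np.array(c['t']); f=192/np.tan(np.radians(float(c['fovy']))/2)
    uv=np.atleast_2d(uv); d=np.c_[(uv[:,0]-c['cx'])/f,(uv[:,1]-c['cy'])/f,np.ones(len(uv))]@R
    o=-R.T@t; s=(z-o[2])/d[:,2]; return o+d*s[:,None]
def proj(c,X):
    f=192/np.tan(np.radians(float(c['fovy']))/2); p=np.atleast_2d(X)@np.array(c['R']).T+c['t']
    return np.c_[c['cx']+f*p[:,0]/p[:,2],c['cy']+f*p[:,1]/p[:,2]]
E
python3 - <<'E'
from h import *
np.set_printoptions(precision=4,suppress=True)
d=np.load('pics/top1.npz'); im=d['im']
hsv=cv2.cvtColor(im,cv2.COLOR_RGB2HSV)
m=((hsv[...,0]>8)&(hsv[...,0]<25)&(hsv[...,1]>60)&(hsv[...,2]>130)).astype(np.uint8)
n,l,s,cc=cv2.connectedComponentsWithStats(m)
for i in range(1,n):
    if s[i,4]<300: continue
    cs,_=cv2.findContours((l==i).astype(np.uint8),0,1)
    p=cs[0][:,0].astype(float)
    w=ray(d,p,0.01)[:,:2]
    r=cv2.minAreaRect((w*1000).astype(np.float32)); print(cc[i],r, w.mean(0))
p=np.array([[376,108],[472,121],[366,130],[475,147],[352,154],[484,171],[340,179],[489,196],[337,215],[485,234]])*.64
big=cv2.resize(im[60:155,205:325],None,fx=6,fy=6,interpolation=cv2.INTER_CUBIC); cv2.imwrite('pics/roof.png',big[:,:,::-1])
a=im[115:205,75:165];b=im[125:215,340:440]
cv2.imwrite('pics/cands.png',np.hstack([cv2.resize(a,(380,380)),cv2.resize(b,(420,380))])[:,:,::-1])
E
```

```text
[504.2562  83.7956] ((694.1293334960938, -654.0991821289062), (6.970293998718262, 448.7916259765625), 89.96568298339844) [ 0.6906 -0.6541]
[508.6865  42.2282] ((755.6345825195312, -667.1231689453125), (18.796649932861328, 327.98419189453125), 86.21407318115234) [ 0.7579 -0.6719]
[368.3411  55.8278] ((760.369140625, -300.7887878417969), (25.01781463623047, 170.2786407470703), 0.23440323770046234) [ 0.7594 -0.3013]
[142.1537  80.3289] ((689.2056884765625, 298.9634704589844), (73.69461822509766, 59.06626510620117), 66.46165466308594) [0.6898 0.2989]
[463.19   135.5869] ((545.2417602539062, -538.695068359375), (190.3417205810547, 104.50877380371094), 8.881943702697754) [ 0.5447 -0.5386]
[263.8529 131.2078] ((553.6954956054688, -21.741539001464844), (248.18692016601562, 66.9925537109375), 82.23888397216797) [ 0.5533 -0.0216]
[114.5554 150.9537] ((499.4292907714844, 362.9757080078125), (60.195343017578125, 143.52777099609375), 4.576845645904541) [0.4993 0.3632]
[389.9297 172.0633] ((447.4627990722656, -345.7559814453125), (190.15786743164062, 59.98739242553711), 85.26508331298828) [ 0.4473 -0.3456]
[ 39.278  242.4896] ((267.36859130859375, 542.643798828125), (234.4222869873047, 20.336345672607422), 5.365329742431641) [0.266  0.5424]
```

View pics/roof.png

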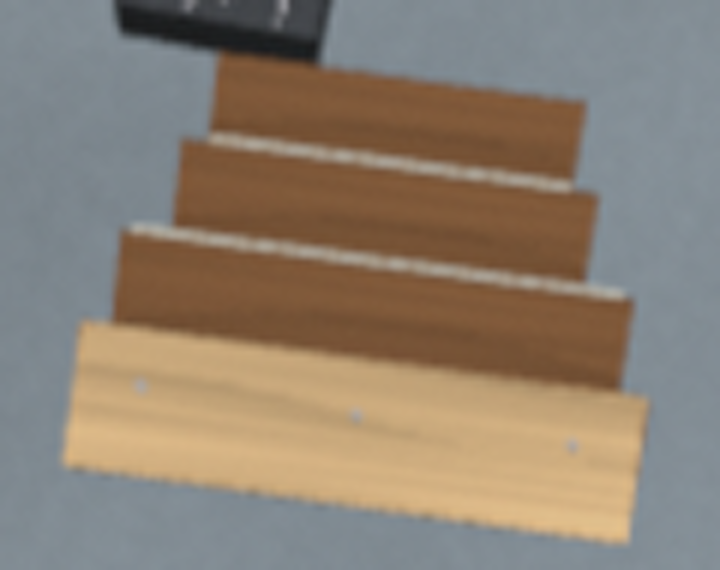

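View pics/cands.png

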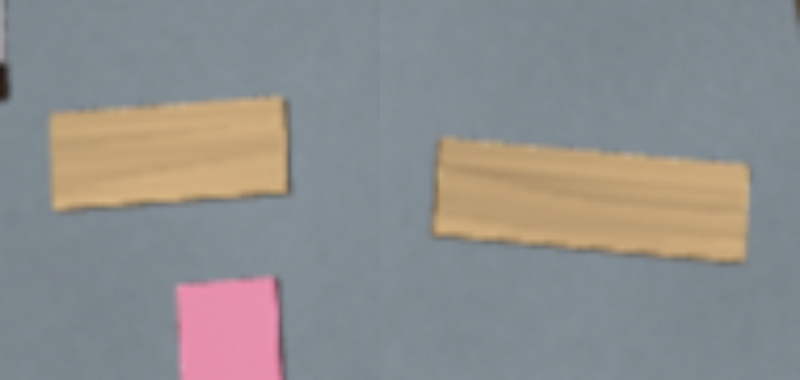

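```bash
cat > fit.py <<'E'
from h import *
from scipy.optimize import least_squares
np.set_printoptions(precision=4,suppress=True)
d=np.load('pics/top1.npz')
s=np.sin(np.radians(10.5));c=np.cos(np.radians(10.5))
def bt(u,v,h): return [(-55.2+u*c-h*s),v,50.1+u*s+h*c]
def model(h1,h2): return np.array([bt(30,118,10),bt(30,-118,10),[11,h1,72],[11,-h1,72],[47,h2,89],[47,-h2,89],[79,75,104],[79,-75,104]])/1000
px=np.array([[80,321],[648,399],[130,230],[630,295],[212,138],[572,186],[219,57],[585,101]])
px=(px+.5)/6-.5+[205,60]
def world(p,M):
    a=p[2];R=np.array([[np.cos(a),-np.sin(a),0],[np.sin(a),np.cos(a),0],[0,0,1]]);return M@R.T+[p[0],p[1],0]
if __name__=='__main__':
    r=least_squares(lambda p:(proj(d,world(p,model(p[3],p[4])))-px).ravel(),[.6,0,-.1,100,75],x_scale=[.01,.01,.1,10,10])
    print(r.x,np.degrees(r.x[2])); print(r.fun.reshape(-1,2))
    print(proj(d,world(r.x,np.array([bt(-30,118,10),bt(-30,-118,10),bt(-30,118,0),bt(-30,-118,0)])/1000))*6-np.array([205,60])*6+3)
    e=np.load('pics/scene1.npz')
    q=proj(e,world(r.x,model(r.x[3],r.x[4]))); im=e['im'].copy()
    big=cv2.resize(im[160:270,130:250],None,fx=5,fy=5,interpolation=cv2.INTER_CUBIC)
    for u,v in q: cv2.circle(big,(int((u-130+.5)*5),int((v-160+.5)*5)),3,(0,255,0),1)
    cv2.imwrite('pics/sc_roof.png',big[:,:,::-1])
E
python3 fit.py
```

```text
[  0.5961  -0.0293  -0.1319 103.8147  73.9103] -7.5570064988609165
[[ 0.3816 -0.0695]
 [ 0.2304 -0.4694]
 [-0.2316  0.083 ]
 [-0.2586  0.2979]
 [-0.1666  0.5991]
 [-0.155   0.515 ]
 [-0.1688 -0.8484]
 [ 0.3686 -0.1046]]
[[ 64.2281 465.7958]
 [629.3004 541.7242]
 [ 67.1636 467.3378]
 [627.0801 542.578 ]]
```

View pics/sc_roof.png

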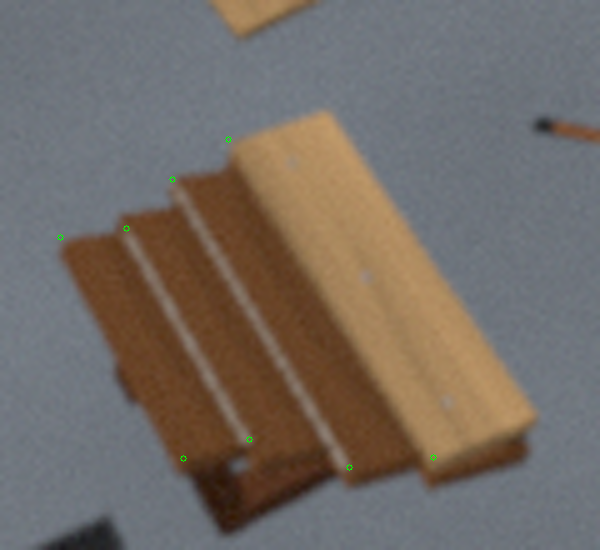

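```bash
cat > plan.py <<'E'
from h import *
import sys
def plan(x,y,z,yaw,n=None,g=1):
    o=arm.get_obs(); p=np.array(o['tool_pos']);R=np.array(o['tool_rot']); T=np.array([x,y,z])
    y0=np.degrees(np.arctan2(R[1,0],R[0,0])); dy=(yaw-y0+180)%360-180
    D=T-p; ns=n or int(np.ceil(max(np.abs(dy)/8.59, np.linalg.norm(D)/.0249,1)))
    print('t',o['time_s'],'pos',p.round(4),'yaw',round(y0,2),'open',round(o['opening'],3),'F',o['ft_force'].round(1),'n',ns)
    rows=[]
    for i in range(ns):
        a=np.radians(y0+dy*i/ns); X=np.array([np.cos(a),np.sin(a),0]); Y=R[:,1]; Z=np.cross(X,Y)
        s=D/ns/.025; rows.append("%.2f %.2f %.2f %.2f %g"%(s@X,s@Y,s@Z,-np.radians(dy/ns)/.15,g))
    for i in range(0,ns,10): print('; '.join(rows[i:i+10]))
if __name__=='__main__':
    a=[float(v) for v in sys.argv[1:]]; plan(*a[:4],*( [int(a[4]) or None] if len(a)>4 else []),**({'g':a[5]} if len(a)>5 else {}))
E
python3 plan.py 0.4475 -0.3458 0.36 -4.73
```

```text
t 0.1 pos [0.1545 0.5278 0.4042] yaw 73.68 open 1.0 F [ 0.3 -0.1  0. ] n 38
-0.80 0.05 -0.55 0.24 1; -0.78 0.05 -0.58 0.24 1; -0.75 0.05 -0.61 0.24 1; -0.73 0.05 -0.64 0.24 1; -0.71 0.05 -0.66 0.24 1; -0.68 0.05 -0.69 0.24 1; -0.66 0.05 -0.71 0.24 1; -0.63 0.05 -0.74 0.24 1; -0.61 0.05 -0.76 0.24 1; -0.58 0.05 -0.78 0.24 1
-0.55 0.05 -0.80 0.24 1; -0.52 0.05 -0.82 0.24 1; -0.49 0.05 -0.84 0.24 1; -0.46 0.05 -0.85 0.24 1; -0.43 0.05 -0.87 0.24 1; -0.40 0.05 -0.88 0.24 1; -0.37 0.05 -0.90 0.24 1; -0.33 0.05 -0.91 0.24 1; -0.30 0.05 -0.92 0.24 1; -0.27 0.05 -0.93 0.24 1
-0.23 0.05 -0.94 0.24 1; -0.20 0.05 -0.95 0.24 1; -0.16 0.05 -0.96 0.24 1; -0.13 0.05 -0.96 0.24 1; -0.09 0.05 -0.97 0.24 1; -0.06 0.05 -0.97 0.24 1; -0.03 0.05 -0.97 0.24 1; 0.01 0.05 -0.97 0.24 1; 0.04 0.05 -0.97 0.24 1; 0.08 0.05 -0.97 0.24 1
0.11 0.05 -0.96 0.24 1; 0.15 0.05 -0.96 0.24 1; 0.18 0.05 -0.95 0.24 1; 0.22 0.05 -0.95 0.24 1; 0.25 0.05 -0.94 0.24 1; 0.28 0.05 -0.93 0.24 1; 0.32 0.05 -0.92 0.24 1; 0.35 0.05 -0.90 0.24 1
```

Call:
step_arm(commands="-0.8 0 -0.6 0.24 1; -0.78 0 -0.58 0.24 1; -0.75 0 -0.61 0.24 1; -0.73 0 -0.64 0.24 1; -0.71 0 -0.66 0.24 1; -0.68 0 -0.69 0.24 1; -0.66 0 -0.71 0.24 1; -0.63 0 -0.74 0.24 1; -0.61 0 -0.76 0.24 1; -0.58 0 -0.78 0.24 1")

```text
time_s: 1.35
tool_pos: [0.233, 0.2903, 0.4018]
tool_rot: [[0.609, -0.003, -0.794], [0.794, -0.006, 0.609], [-0.007, -1.0, -0.001]]
ft_force: [-0.1, 0.2, 0.4]
opening: 1.0
```

Tracking is good, so I'll continue.

Call:
step_arm(commands="-0.55 0 -0.8 0.24 1; -0.52 0 -0.82 0.24 1; -0.49 0 -0.84 0.24 1; -0.46 0 -0.85 0.24 1; -0.43 0 -0.87 0.24 1; -0.4 0 -0.88 0.24 1; -0.37 0 -0.9 0.24 1; -0.33 0 -0.91 0.24 1; -0.3 0 -0.92 0.24 1; -0.27 0 -0.93 0.24 1")

```text
time_s: 2.6
tool_pos: [0.3071, 0.0512, 0.402]
tool_rot: [[0.855, -0.005, -0.519], [0.518, -0.007, 0.855], [-0.008, -1.0, -0.004]]
ft_force: [0.2, 0.1, 0.4]
opening: 1.0
```

Call:
step_arm(commands="-0.23 0 -0.94 0.24 1; -0.2 0 -0.95 0.24 1; -0.16 0 -0.96 0.24 1; -0.13 0 -0.96 0.24 1; -0.1 0 -0.97 0.24 1; -0.06 0 -0.97 0.24 1; -0.03 0 -0.97 0.24 1; 0 0 -0.97 0.24 1; 0.04 0 -0.97 0.24 1; 0.08 0 -0.97 0.24 1")

```text
time_s: 3.85
tool_pos: [0.3785, -0.1894, 0.4018]
tool_rot: [[0.985, -0.007, -0.171], [0.171, -0.006, 0.985], [-0.008, -1.0, -0.005]]
ft_force: [0.0, -0.5, -0.0]
opening: 1.0
```

```bash
python3 plan.py 0.4375 -0.30 0.36 -4.73
```

```text
t 3.85 pos [ 0.3785 -0.1894  0.4018] yaw 9.84 open 1.0 F [ 0.  -0.5 -0. ] n 6
0.26 0.28 -0.79 0.28 1; 0.29 0.28 -0.78 0.28 1; 0.33 0.28 -0.77 0.28 1; 0.36 0.28 -0.75 0.28 1; 0.39 0.28 -0.74 0.28 1; 0.42 0.28 -0.72 0.28 1
```

Call:
step_arm(commands="0.26 0.28 -0.79 0.28 1; 0.29 0.28 -0.78 0.28 1; 0.33 0.28 -0.77 0.28 1; 0.36 0.28 -0.75 0.28 1; 0.39 0.28 -0.74 0.28 1; 0.42 0.28 -0.72 0.28 1; 0 0 0 0 1")

```text
time_s: 4.72
tool_pos: [0.438, -0.305, 0.3564]
tool_rot: [[0.996, -0.01, 0.09], [-0.09, -0.003, 0.996], [-0.01, -1.0, -0.004]]
ft_force: [0.3, 1.0, 0.1]
opening: 0.999
```

```bash
python3 - <<'E'
from h import *
np.set_printoptions(precision=4,suppress=True)
im,c=grab('wrist','w1.png'); print(c); print(arm.get_obs()['tool_pos'])
print(proj(c,[[.4475,-.3458,.01]]))
E
```

```text
{'fovy': 70.09664847230982, 'cx': 255.81515805946393, 'cy': 195.92546314269939, 'R': array([[ 0.9959, -0.0903, -0.0107],
       [-0.0851, -0.9669,  0.2404],
       [-0.0321, -0.2385, -0.9706]]), 't': array([-0.4597, -0.2729,  0.2835])}
[ 0.4378 -0.3044  0.3568]
[[269.4546 216.5858]]
```

View pics/w1.png

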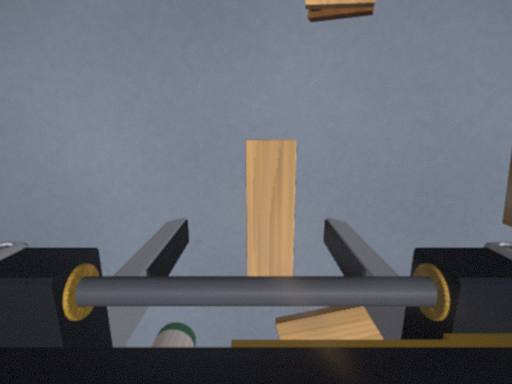

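```bash
python3 - <<'E'
from h import *
np.set_printoptions(precision=1,suppress=True)
d=np.load('pics/w1.npz')
a=np.radians(-4.73);R=np.array([[np.cos(a),-np.sin(a)],[np.sin(a),np.cos(a)]])
L=np.array([[30,95],[-30,95],[30,0],[-30,0]])/1000
print(proj(d,np.c_[L@R.T+[.4475,-.3458],[.01]*4]))
cv2.imwrite('pics/w1c.png',cv2.resize(d['im'][120:290,220:320],None,fx=4,fy=3.5,interpolation=cv2.INTER_CUBIC)[:,:,::-1])
print(ray(d,[[246.3,140],[295.5,140],[294,270],[247,270]],.01)*1000)
E
python3 plan.py 0.4475 -0.3458 0.26 -4.73
```

```text
[[295.6 138.8]
 [244.1 139.2]
 [293.5 216.5]
 [245.5 216.7]]
[[ 427.9 -249.8   10. ]
 [ 485.1 -255.    10. ]
 [ 473.8 -422.    10. ]
 [ 412.3 -416.8   10. ]]
t 4.775 pos [ 0.4378 -0.3044  0.3568] yaw -5.13 open 1.0 F [0.4 0.2 0. ] n 5
0.11 0.77 -0.32 -0.01 1; 0.11 0.77 -0.32 -0.01 1; 0.11 0.77 -0.32 -0.01 1; 0.11 0.77 -0.32 -0.01 1; 0.10 0.77 -0.32 -0.01 1
```

View pics/w1c.png

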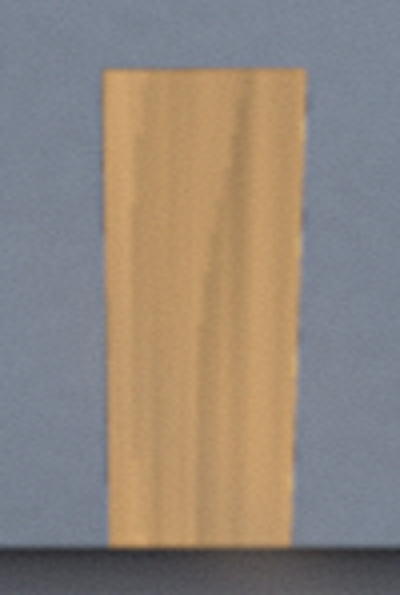

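```bash
sed -i "s/p=np.array(o\['tool_pos'\]);R=np.array(o\['tool_rot'\]);/R=np.array(o['tool_rot']); p=np.array(o['tool_pos'])+.199*R[:,1];/; s/'pos',p/'R',R.round(4).tolist(),'TIP',p/" plan.py; python3 plan.py 0.4475 -0.3462 0.055 -4.73 6
```

```text
t 4.775 R [[0.9959, -0.0101, 0.0894], [-0.0894, -0.0034, 0.996], [-0.0098, -0.9999, -0.0043]] TIP [ 0.4358 -0.3051  0.1578] yaw -5.13 open 1.0 F [0.4 0.2 0. ] n 6
0.10 0.69 -0.26 -0.01 1; 0.10 0.69 -0.26 -0.01 1; 0.10 0.69 -0.26 -0.01 1; 0.10 0.69 -0.26 -0.01 1; 0.10 0.69 -0.26 -0.01 1; 0.10 0.69 -0.26 -0.01 1
```

Call:
step_arm(commands="0.1 0.69 -0.26 -0.01 1; 0.1 0.69 -0.26 -0.01 1; 0.1 0.69 -0.26 -0.01 1; 0.1 0.69 -0.26 -0.01 1; 0.1 0.69 -0.26 -0.01 1; 0.1 0.69 -0.26 -0.01 1; 0 0 0 0 1")

```text
time_s: 5.65
tool_pos: [0.4484, -0.3464, 0.2449]
tool_rot: [[0.997, -0.012, 0.077], [-0.077, -0.002, 0.997], [-0.011, -1.0, -0.003]]
ft_force: [0.0, -1.2, -0.0]
opening: 1.001
```

```bash
python3 plan.py 0.4475 -0.3462 0.006 -4.73 4
```

```text
t 5.65 R [[0.9969, -0.0117, 0.0774], [-0.0775, -0.0019, 0.997], [-0.0115, -0.9999, -0.0028]] TIP [ 0.4461 -0.3468  0.0459] yaw -4.44 open 1.001 F [ 0.  -1.2 -0. ] n 4
0.01 0.40 0.01 0.01 1; 0.01 0.40 0.01 0.01 1; 0.01 0.40 0.01 0.01 1; 0.01 0.40 0.01 0.01 1
```

Call:
step_arm(commands="0.01 0.4 0.01 0.03 1; 0.01 0.4 0.01 0 1; 0.01 0.4 0.02 0 1; 0.01 0.18 0.01 0 1; 0 0 0 0 1; 0 0 0 0 1")

```text
time_s: 6.4
tool_pos: [0.4495, -0.345, 0.2092]
tool_rot: [[0.997, -0.01, 0.082], [-0.082, -0.003, 0.997], [-0.01, -1.0, -0.004]]
ft_force: [-0.2, -0.2, -0.0]
opening: 0.999
```

```bash
python3 plan.py 0.4475 -0.3462 0.006 -4.73 1
```

```text
t 6.4 R [[0.9966, -0.0103, 0.0818], [-0.0818, -0.0031, 0.9966], [-0.01, -0.9999, -0.0039]] TIP [ 0.4474 -0.3456  0.0102] yaw -4.69 open 0.999 F [-0.2 -0.2 -0. ] n 1
0.01 0.17 -0.02 0.00 1
```

Call:
step_arm(commands="0 0.17 -0.02 0 1; 0 0 0 0 1; 0 0 0 0 0; 0 0 0 0 0; 0 0 0 0 0; 0 0 0 0 0; 0 0 0 0 0", squeeze=12)

```text
time_s: 7.28
tool_pos: [0.4495, -0.3457, 0.2053]
tool_rot: [[0.997, -0.009, 0.082], [-0.082, -0.004, 0.997], [-0.009, -1.0, -0.005]]
ft_force: [0.1, -0.3, 0.3]
opening: 0.633
```

```bash
python3 plan.py 0.4475 -0.3462 0.15 -4.73 6
```

```text
t 7.275 R [[0.9966, -0.0093, 0.0819], [-0.0819, -0.0039, 0.9966], [-0.009, -0.9999, -0.0046]] TIP [ 0.4476 -0.3464  0.0063] yaw -4.7 open 0.633 F [ 0.1 -0.3  0.3] n 6
-0.00 -0.96 -0.00 0.00 1; -0.00 -0.96 -0.00 0.00 1; -0.00 -0.96 -0.00 0.00 1; -0.00 -0.96 -0.00 0.00 1; -0.00 -0.96 -0.00 0.00 1; -0.00 -0.96 -0.00 0.00 1
```

Call:
step_arm(commands="0 -0.3 0 0 0; 0 -0.6 0 0 0; 0 -0.96 0 0 0; 0 -0.96 0 0 0; 0 -0.96 0 0 0; 0 -0.96 0 0 0; 0.2 -0.9 0.3 0 0; 0.3 -0.6 0.6 0 0; 0.3 0 0.9 0 0; 0.3 0 0.9 0.1 0")

```text
time_s: 8.52
tool_pos: [0.4841, -0.2772, 0.3746]
tool_rot: [[0.995, -0.005, 0.099], [-0.099, -0.007, 0.995], [-0.004, -1.0, -0.008]]
ft_force: [-0.1, 0.5, 0.1]
opening: 0.632
```

Call:
step_arm(commands="0.4 0 0.9 0.1 0; 0.4 0 0.9 0.1 0; 0.4 0 0.5 0.1 0; 0 0 0 0 0")

```text
time_s: 9.02
tool_pos: [0.5222, -0.2175, 0.376]
tool_rot: [[0.99, -0.004, 0.142], [-0.142, -0.007, 0.99], [-0.003, -1.0, -0.008]]
ft_force: [-1.0, -0.6, -1.1]
opening: 0.637
```

```bash
python3 - <<'E'
from h import *
np.set_printoptions(precision=4,suppress=True)
im,c=grab('wrist','w2.png')
from fit import world,model
p=[0.5961,-0.0293,-.1319]
print(proj(c,world(p,model(103.8,73.9))))
E
python3 plan.py 0.5768 -0.0267 0.2 -7.56
```

```text
[[ 279.453  -189.0299]
 [ 276.9613  115.7644]
 [ 328.4326 -175.7267]
 [ 316.9078   99.9733]
 [ 379.394  -149.37  ]
 [ 362.8566   62.3149]
 [ 434.2696 -172.9494]
 [ 407.6858   59.1803]]
t 9.075 R [[0.9899, -0.0041, 0.142], [-0.142, -0.0074, 0.9898], [-0.003, -1.0, -0.0079]] TIP [ 0.521  -0.2194  0.177 ] yaw -8.17 open 0.638 F [-0.3 -0.2 -1. ] n 9
0.12 -0.11 0.88 -0.01 1; 0.12 -0.11 0.88 -0.01 1; 0.13 -0.11 0.88 -0.01 1; 0.13 -0.11 0.88 -0.01 1; 0.13 -0.11 0.88 -0.01 1; 0.13 -0.11 0.88 -0.01 1; 0.13 -0.11 0.88 -0.01 1; 0.13 -0.11 0.88 -0.01 1; 0.13 -0.11 0.88 -0.01 1
```

View pics/w2.png

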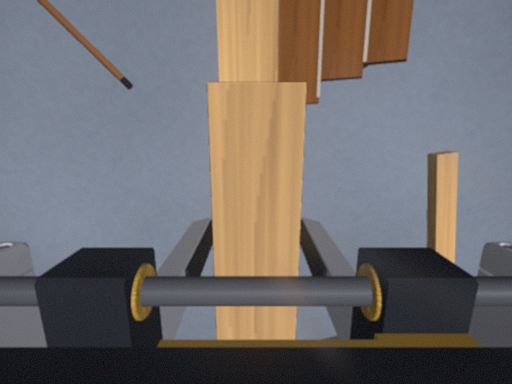

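```bash
python3 - <<'E'
from h import *
d=np.load('pics/w2.npz')
cv2.imwrite('pics/w2c.png',cv2.resize(d['im'][0:115,200:420],None,fx=3.6,fy=5,interpolation=cv2.INTER_CUBIC)[:,:,::-1])
E
```

```text
(no output)
```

View pics/w2c.png

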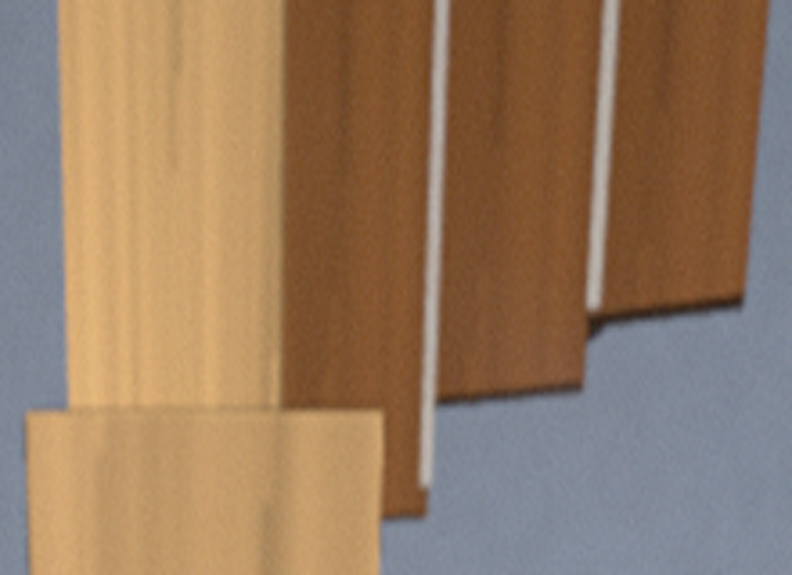

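```bash
python3 - <<'E'
from h import *
d=np.load('pics/w2.npz')
q=ray(d,[[207.5,82.2],[306.2,82.2]],.1810)[:,:2]; print(q)
a=np.radians(-8.17);X=np.array([np.cos(a),np.sin(a)]);Y=np.array([-X[1],X[0]])
r=q-[.521,-.2194]; print(r@X*1000,r@Y*1000)
E
```

```text
[[ 0.50608901 -0.12102087]
 [ 0.5641271  -0.12936387]]
[-28.74038219  29.89430323] [95.26164333 95.25115238]
```

Call:
step_arm(commands="0.13 -0.1 0.88 0 0; 0.13 -0.1 0.88 0 0; 0.13 -0.1 0.88 0 0; 0.13 0 0.88 0 0; 0.13 0 0.88 0 0; 0.13 0 0.88 0 0; 0.13 0 0.88 0 0; 0.13 0 0.6 0 0; 0 0 0.2 0 0; 0 0 0 0 0")

```text
time_s: 10.32
tool_pos: [0.5707, -0.049, 0.3835]
tool_rot: [[0.989, -0.005, 0.145], [-0.145, -0.008, 0.989], [-0.004, -1.0, -0.009]]
ft_force: [-0.0, -0.4, -0.9]
opening: 0.636
```

```bash
python3 plan.py 0.5773 -0.0268 0.1 -7.56
```

```text
t 10.325 R [[0.9894, -0.0053, 0.1452], [-0.1453, -0.0081, 0.9894], [-0.0041, -1.0, -0.0088]] TIP [ 0.5696 -0.0506  0.1845] yaw -8.35 open 0.636 F [-0.  -0.4 -0.9] n 4
0.04 0.84 0.25 -0.02 1; 0.04 0.84 0.25 -0.02 1; 0.04 0.84 0.25 -0.02 1; 0.04 0.84 0.25 -0.02 1
```

Call:
step_arm(commands="0.04 0.7 0.25 -0.03 0; 0.04 0.7 0.25 -0.03 0; 0.04 0.7 0.25 -0.02 0; 0.04 0.7 0.25 -0.02 0; 0 0 0 0 0; 0 0 0 0 0")

```text
time_s: 11.08
tool_pos: [0.5778, -0.0248, 0.3066]
tool_rot: [[0.991, -0.008, 0.13], [-0.13, -0.008, 0.991], [-0.007, -1.0, -0.009]]
ft_force: [-0.2, 0.4, -0.3]
opening: 0.635
```

```bash
python3 plan.py 0.5773 -0.0268 0.082 -7.56 1; python3 -c "
from h import *
grab('scene','s2.png');grab('wrist','w3.png')"
```

```text
t 11.075 R [[0.9914, -0.0083, 0.1303], [-0.1304, -0.008, 0.9914], [-0.0072, -0.9999, -0.009]] TIP [ 0.5761 -0.0264  0.1076] yaw -7.49 open 0.635 F [-0.2  0.4 -0.3] n 1
0.05 1.02 -0.00 0.01 1
```

View pics/w3.png

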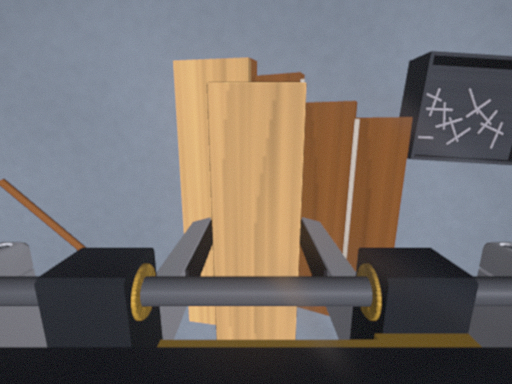

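View pics/s2.png

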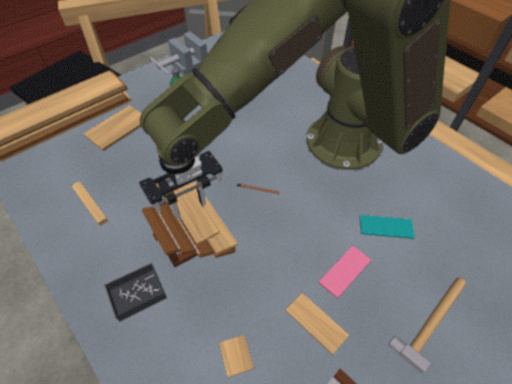

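```bash
python3 - <<'E'
from h import *
from fit import *
d=np.load('pics/w3.npz')
cv2.imwrite('pics/w3c.png',cv2.resize(d['im'][50:140,170:420],None,fx=3.2,fy=5,interpolation=cv2.INTER_CUBIC)[:,:,::-1])
print(proj(d,world([0.5961,-0.0293,-.1319],model(103.8,73.9)[::2])))
print(proj(d,world([0.5961,-0.0293,-.1319],np.array([bt(-30,118,10)])/1000)))
E
```

```text
[[246.9664  58.6908]
 [299.8503  77.846 ]
 [353.9152 120.1095]
 [412.538  117.8061]]
[[171.6354  62.1383]]
```

View pics/w3c.png

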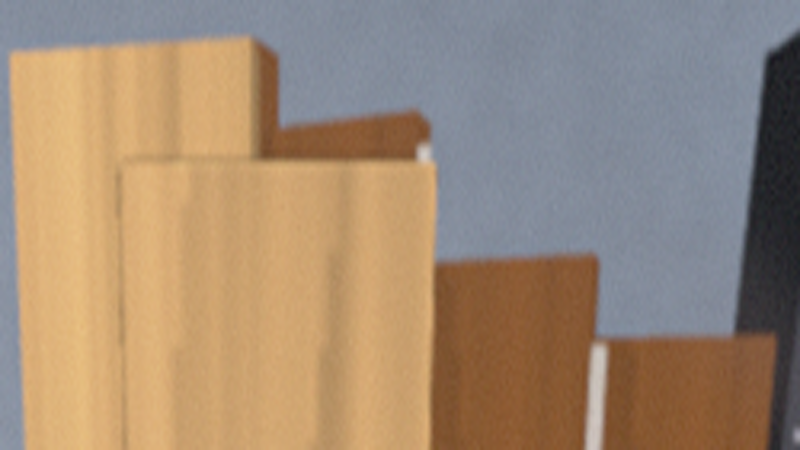

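```bash
python3 - <<'E'
from h import *
from fit import *
w2=np.load('pics/w2.npz');w3=np.load('pics/w3.npz')
def res(p,full=False):
    M=model(p[3],p[4]); Wm=world(p,M); lo=world(p,np.array([bt(-30,118,10)])/1000)
    r=[]
    r.append((proj(d,Wm)-px)*2.0)           # ~2.1 mm/px
    r.append((proj(w2,Wm[[3,5,7]])-[[318.3,97.4],[364.7,61.8],[406.4,60]])*.95)
    r.append((proj(w3,np.r_[Wm[[0,2,4,6]],lo])-[[248.75,57.4],[302.8,78.7],[356.9,118.5],[412.5,117],[173.4,60.5]])*.85)
    return r if full else np.vstack(r).ravel()
r=least_squares(res,[.6,0,-.1,100,75],x_scale=[.01,.01,.1,10,10],loss='soft_l1')
print(r.x,np.degrees(r.x[2])); [print(k) for k in res(r.x,True)]
E
```

```text
[  0.5969  -0.0288  -0.1366 102.7202  74.1703] -7.825393404913245
[[ 0.3446 -1.1858]
 [-0.099  -1.1301]
 [ 0.1257 -0.6874]
 [-1.8063  0.2522]
 [-0.7164  0.316 ]
 [-0.359   0.7435]
 [-0.3894 -2.5431]
 [ 0.5966 -0.5059]]
[[-1.0524  0.7488]
 [-1.3779  0.3298]
 [ 1.637  -1.0976]]
[[-0.0928  0.1496]
 [-1.1637 -0.0847]
 [-1.1888  0.5099]
 [ 1.4711  0.3352]
 [-0.2301  0.1673]]
```

```bash
python3 plan.py 0.5781 -0.0262 0.083 -7.8 2
```

```text
t 11.175 R [[0.9914, -0.008, 0.1305], [-0.1305, -0.008, 0.9914], [-0.0069, -0.9999, -0.009]] TIP [ 0.5761 -0.0265  0.1077] yaw -7.5 open 0.634 F [ 0.5  0.3 -0.8] n 2
0.04 0.49 0.02 0.02 1; 0.04 0.49 0.02 0.02 1
```

Call:
step_arm(commands="0.05 0.4 0.02 0.02 0; 0.05 0.4 0.02 0.02 0; 0 0 0 0 0; 0 0 0 0 0")

```text
time_s: 11.68
tool_pos: [0.5804, -0.0247, 0.286]
tool_rot: [[0.991, -0.007, 0.137], [-0.137, -0.008, 0.99], [-0.006, -1.0, -0.009]]
ft_force: [-0.2, -0.3, -1.2]
opening: 0.634
```

```bash
python3 plan.py 0.5781 -0.0262 0.08 -7.8 2
```

```text
t 11.675 R [[0.9905, -0.0067, 0.1373], [-0.1374, -0.0081, 0.9905], [-0.0055, -0.9999, -0.009]] TIP [ 0.579  -0.0263  0.087 ] yaw -7.9 open 0.634 F [-0.2 -0.3 -1.2] n 2
-0.02 0.14 0.00 -0.01 1; -0.02 0.14 0.00 -0.01 1
```

Call:
step_arm(commands="-0.03 0.12 0 0 0; 0 0.1 0 0 0; 0 0 0 0 0")

```text
time_s: 12.05
tool_pos: [0.5795, -0.0246, 0.2804]
tool_rot: [[0.99, -0.006, 0.137], [-0.137, -0.008, 0.99], [-0.005, -1.0, -0.009]]
ft_force: [-0.1, 0.4, -0.7]
opening: 0.632
```

```bash
python3 plan.py 0.5781 -0.0262 0.08 -7.8 1
```

```text
t 12.05 R [[0.9905, -0.0063, 0.1374], [-0.1374, -0.0082, 0.9905], [-0.0051, -0.9999, -0.0089]] TIP [ 0.5783 -0.0263  0.0814] yaw -7.9 open 0.632 F [-0.1  0.4 -0.7] n 1
-0.01 0.06 0.00 -0.01 1
```

Call:
step_arm(commands="0 0.06 0 -0.01 0; 0 0.02 0 0 0; 0 0 0 0 0")

```text
time_s: 12.42
tool_pos: [0.5796, -0.0246, 0.2785]
tool_rot: [[0.991, -0.006, 0.136], [-0.136, -0.008, 0.991], [-0.005, -1.0, -0.009]]
ft_force: [-0.2, 0.5, -0.6]
opening: 0.634
```

```bash
python3 plan.py 0.5781 -0.0262 0.079 -7.8 1
```

```text
t 12.425 R [[0.9907, -0.0059, 0.1357], [-0.1358, -0.0082, 0.9907], [-0.0048, -0.9999, -0.0089]] TIP [ 0.5784 -0.0262  0.0795] yaw -7.8 open 0.634 F [-0.2  0.5 -0.6] n 1
-0.01 0.02 0.00 -0.00 1
```

Call:
step_arm(commands="0 0 0 0 0.68; 0 0 0 0 0.68; 0 0 0 0 0.68")

```text
time_s: 12.8
tool_pos: [0.5796, -0.0246, 0.2787]
tool_rot: [[0.991, -0.005, 0.136], [-0.136, -0.008, 0.991], [-0.004, -1.0, -0.009]]
ft_force: [0.8, -0.1, 0.4]
opening: 0.684
```

```bash
python3 plan.py 0.5781 -0.0262 0.08 -7.8 1;python3 -c "
from h import *
grab('scene','s3.png');im,_=grab('wrist','w4.png')
cv2.imwrite('pics/s3c.png',cv2.resize(cv2.imread('pics/s3.png')[160:280,120:260],None,fx=5,fy=5,interpolation=cv2.INTER_CUBIC))"
```

```text
t 12.8 R [[0.9907, -0.0055, 0.1358], [-0.1358, -0.0083, 0.9907], [-0.0043, -1.0, -0.0089]] TIP [ 0.5785 -0.0263  0.0797] yaw -7.81 open 0.684 F [ 0.8 -0.1  0.4] n 1
-0.02 -0.01 0.00 -0.00 1
```

View pics/w4.png

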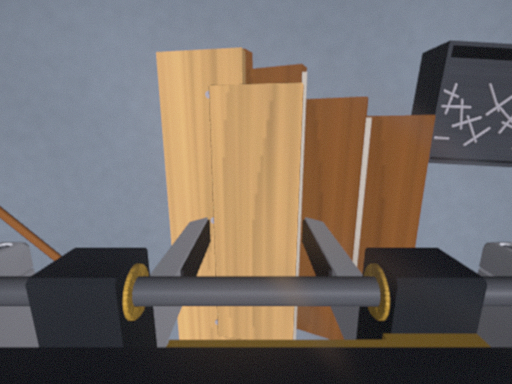

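View pics/s3c.png

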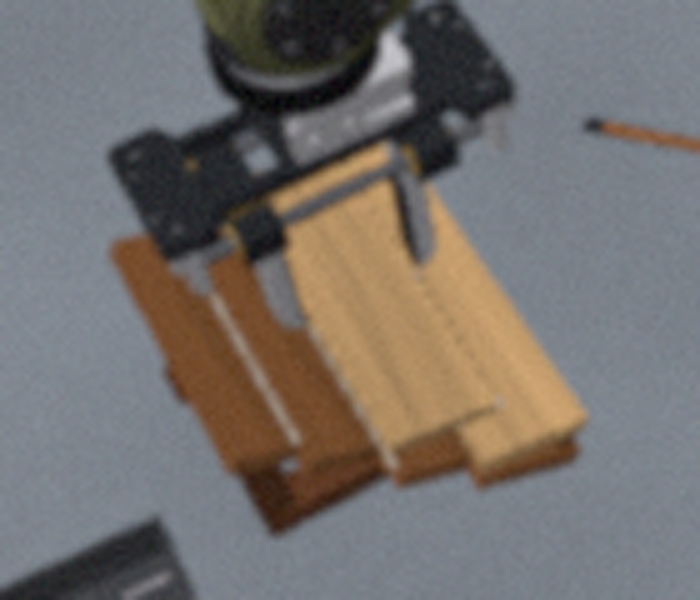

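```bash
python3 - <<'E'
from h import *
from fit import *
w=np.load('pics/w4.npz'); p=[.5969,-.0288,-.1366]
def st(ox,oz,u,v,h): return [ox+u*c-h*s,v,oz+u*s+h*c]
Q=np.array([st(-19,67,30,95,10),st(-19,67,-30,95,10),st(-19,67,30,0,10),st(-19,67,-30,0,10),[11,102.7,72],[47,74.2,89],[79,75,104],bt(30,118,10),bt(-30,118,10)])/1000
print(proj(w,world(p,Q)).round(1))
cv2.imwrite('pics/w4c.png',cv2.resize(w['im'][40:215,150:380],None,fx=3.4,fy=3.4,interpolation=cv2.INTER_CUBIC)[:,:,::-1])
E
```

```text
[[301.9  82.2]
 [206.6  84.9]
 [296.1 231.1]
 [212.3 225.4]
 [303.5  71.6]
 [366.9 118. ]
 [437.5 115.6]
 [242.4  47.7]
 [156.2  52.3]]
```

View pics/w4c.png

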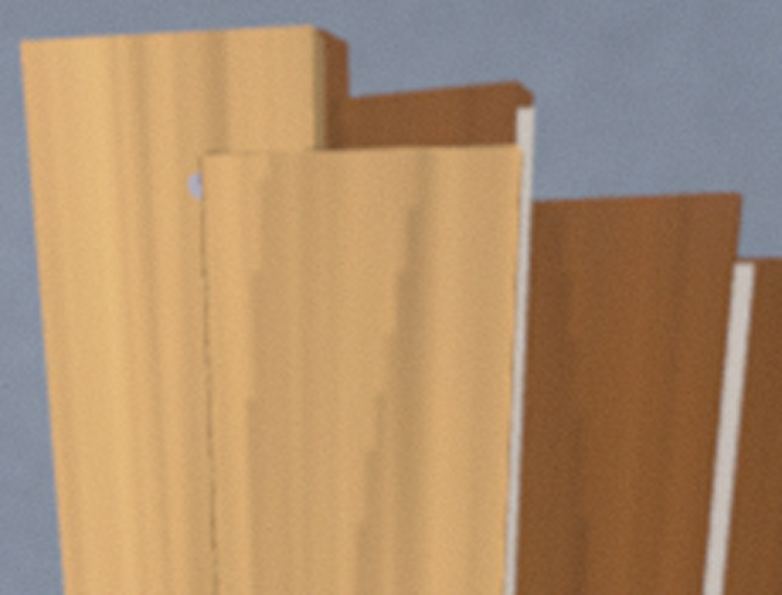

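Call:
step_arm(commands="0 -0.1 0 0 0.7; 0 -0.2 0 0 0.75; 0 -0.5 0 0 0.9; 0 -1 0 0 1; 0 -1 0 0 1; 0 -1 0 0 1; 0 -0.3 0 0 1; 0 0 0 0 1")

```text
time_s: 13.9
tool_pos: [0.5798, -0.0237, 0.3882]
tool_rot: [[0.991, -0.003, 0.136], [-0.136, -0.008, 0.991], [-0.002, -1.0, -0.009]]
ft_force: [0.2, -0.5, 1.0]
opening: 1.003
```

```bash
python3 plan.py 0.4994 0.3630 0.15 4.58;python3 -c "
from h import *
im,_=grab('wrist','w5.png')"
```

```text
t 13.9 R [[0.9907, -0.0031, 0.1358], [-0.1358, -0.0085, 0.9907], [-0.002, -1.0, -0.0088]] TIP [ 0.5792 -0.0254  0.1892] yaw -7.8 open 1.003 F [ 0.2 -0.5  1. ] n 17
-0.31 0.09 0.88 -0.08 1; -0.30 0.09 0.88 -0.08 1; -0.29 0.09 0.89 -0.08 1; -0.28 0.09 0.89 -0.08 1; -0.26 0.09 0.90 -0.08 1; -0.25 0.09 0.90 -0.08 1; -0.24 0.09 0.90 -0.08 1; -0.23 0.09 0.90 -0.08 1; -0.22 0.09 0.91 -0.08 1; -0.21 0.09 0.91 -0.08 1
-0.20 0.09 0.91 -0.08 1; -0.18 0.09 0.92 -0.08 1; -0.17 0.09 0.92 -0.08 1; -0.16 0.09 0.92 -0.08 1; -0.15 0.09 0.92 -0.08 1; -0.14 0.09 0.92 -0.08 1; -0.13 0.09 0.93 -0.08 1
```

View pics/w5.png

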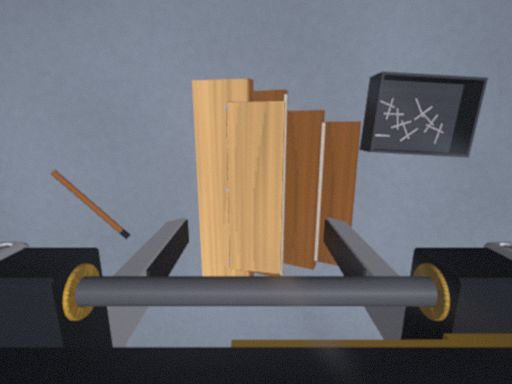

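Call:
step_arm(commands="-0.31 0 0.88 -0.08 1; -0.3 0 0.88 -0.08 1; -0.29 0 0.89 -0.08 1; -0.28 0 0.89 -0.08 1; -0.26 0 0.9 -0.08 1; -0.25 0 0.9 -0.08 1; -0.24 0 0.9 -0.08 1; -0.23 0 0.9 -0.08 1; -0.22 0 0.91 -0.08 1; -0.21 0 0.91 -0.08 1")

```text
time_s: 15.2
tool_pos: [0.5317, 0.2106, 0.3746]
tool_rot: [[1.0, -0.021, 0.015], [-0.015, -0.011, 1.0], [-0.021, -1.0, -0.011]]
ft_force: [-0.9, 1.6, 0.3]
opening: 1.0
```

```bash
python3 plan.py 0.4994 0.3630 0.12 4.58 7
```

```text
t 15.2 R [[0.9997, -0.0208, 0.015], [-0.0153, -0.0108, 0.9998], [-0.0207, -0.9997, -0.0111]] TIP [0.5275 0.2084 0.1757] yaw -0.88 open 1.0 F [-0.9  1.6  0.3] n 7
-0.17 0.31 0.88 -0.09 1; -0.16 0.31 0.89 -0.09 1; -0.15 0.31 0.89 -0.09 1; -0.14 0.31 0.89 -0.09 1; -0.13 0.31 0.89 -0.09 1; -0.11 0.31 0.89 -0.09 1; -0.10 0.31 0.89 -0.09 1
```

Call:
step_arm(commands="-0.17 0.15 0.88 -0.09 1; -0.16 0.15 0.89 -0.09 1; -0.15 0.15 0.89 -0.09 1; -0.14 0.15 0.89 -0.09 1; -0.13 0.15 0.89 -0.09 1; -0.11 0.15 0.5 -0.09 1; 0 0 0 0 1")

```text
time_s: 16.08
tool_pos: [0.5056, 0.3388, 0.3433]
tool_rot: [[0.997, -0.03, -0.071], [0.07, -0.015, 0.997], [-0.031, -0.999, -0.013]]
ft_force: [-0.0, -0.3, 0.6]
opening: 1.0
```

```bash
python3 plan.py 0.4994 0.3630 0.045 4.58 5;python3 -c "
from h import *
im,c=grab('wrist','w6.png')
a=np.radians(4.58);R=np.array([[np.cos(a),-np.sin(a)],[np.sin(a),np.cos(a)]])
L=np.array([[30,72],[-30,72],[30,0],[-30,0]])/1000
print(proj(c,np.c_[L@R.T+[.4994,.3630],[.01]*4]).round(1))
"
```

```text
t 16.075 R [[0.997, -0.03, -0.0709], [0.0704, -0.0153, 0.9974], [-0.031, -0.9994, -0.0132]] TIP [0.4996 0.3358 0.1444] yaw 4.04 open 1.0 F [-0.  -0.3  0.6] n 5
0.01 0.79 0.23 -0.01 1; 0.01 0.79 0.23 -0.01 1; 0.01 0.79 0.23 -0.01 1; 0.01 0.79 0.23 -0.01 1; 0.02 0.79 0.23 -0.01 1
[[289.   97.2]
 [233.3  97.9]
 [287.7 164. ]
 [235.2 164.3]]
```

View pics/w6.png

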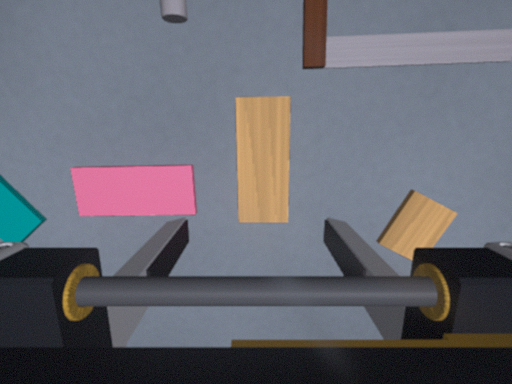

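Call:
step_arm(commands="0.01 0.79 0.23 -0.03 1; 0.01 0.79 0.23 -0.03 1; 0.01 0.79 0.23 -0.01 1; 0.01 0.6 0.23 -0.01 1; 0 0 0.2 0 1; 0 0 0 0 1")

```text
time_s: 16.88
tool_pos: [0.5026, 0.3657, 0.2626]
tool_rot: [[0.996, -0.031, -0.081], [0.081, -0.016, 0.997], [-0.032, -0.999, -0.014]]
ft_force: [-0.4, -1.3, -0.0]
opening: 0.995
```

```bash
python3 plan.py 0.4994 0.3630 0.006 4.58 4
```

```text
t 16.875 R [[0.9962, -0.031, -0.081], [0.0805, -0.0163, 0.9966], [-0.0322, -0.9994, -0.0137]] TIP [0.4965 0.3625 0.0637] yaw 4.62 open 0.995 F [-0.4 -1.3 -0. ] n 4
0.03 0.58 0.01 0.00 1; 0.03 0.58 0.01 0.00 1; 0.03 0.58 0.01 0.00 1; 0.03 0.58 0.01 0.00 1
```

Call:
step_arm(commands="0.05 0.55 0 0 1; 0.05 0.55 0 0 1; 0.05 0.55 0.01 0 1; 0 0.3 0.01 0 1; 0 0 0 0 1; 0 0 0 0 1")

```text
time_s: 17.62
tool_pos: [0.5053, 0.3654, 0.211]
tool_rot: [[0.996, -0.03, -0.081], [0.08, -0.016, 0.997], [-0.031, -0.999, -0.013]]
ft_force: [0.4, 0.6, 0.7]
opening: 1.0
```

```bash
python3 plan.py 0.4994 0.3630 0.006 4.58 1
```

```text
t 17.625 R [[0.9963, -0.03, -0.0806], [0.0802, -0.0157, 0.9967], [-0.0312, -0.9994, -0.0133]] TIP [0.4993 0.3623 0.0121] yaw 4.6 open 1.0 F [0.4 0.6 0.7] n 1
0.01 0.24 0.03 0.00 1
```

Call:
step_arm(commands="0 0.22 0.03 0 1; 0 0.02 0 0 1; 0 0 0 0 0; 0 0 0 0 0; 0 0 0 0 0; 0 0 0 0 0; 0 0 0 0 0", squeeze=12)

```text
time_s: 18.5
tool_pos: [0.5052, 0.3663, 0.2056]
tool_rot: [[0.996, -0.029, -0.081], [0.08, -0.015, 0.997], [-0.03, -0.999, -0.012]]
ft_force: [1.0, -0.4, -0.3]
opening: 0.636
```

```bash
python3 plan.py 0.4994 0.3630 0.006 4.58 1
```

```text
t 18.5 R [[0.9963, -0.0286, -0.0806], [0.0802, -0.0147, 0.9967], [-0.0297, -0.9995, -0.0124]] TIP [0.4995 0.3633 0.0068] yaw 4.6 open 0.636 F [ 1.  -0.4 -0.3] n 1
-0.00 0.03 -0.01 0.00 1
```

Call:
step_arm(commands="0 -0.3 0 0 0; 0 -0.6 0 0 0; 0 -0.96 0 0 0; 0 -0.96 0 0 0; 0 -0.96 0 0 0; 0 -0.96 0 0 0; 0 -0.9 -0.3 0 0; 0.1 -0.6 -0.6 0 0; 0 0 0 0 0")

```text
time_s: 19.62
tool_pos: [0.5137, 0.345, 0.3751]
tool_rot: [[0.996, -0.023, -0.081], [0.08, -0.012, 0.997], [-0.024, -1.0, -0.01]]
ft_force: [-0.1, -0.4, -0.1]
opening: 0.634
```

```bash
python3 plan.py 0.6135 -0.0311 0.18 -7.8
```

```text
t 19.625 R [[0.9965, -0.0235, -0.0806], [0.0804, -0.0118, 0.9967], [-0.0243, -0.9997, -0.0098]] TIP [0.5091 0.3427 0.1761] yaw 4.61 open 0.634 F [-0.1 -0.4 -0.1] n 16
0.19 -0.00 -0.95 0.09 1; 0.20 -0.00 -0.95 0.09 1; 0.21 -0.00 -0.95 0.09 1; 0.22 -0.00 -0.94 0.09 1; 0.24 -0.00 -0.94 0.09 1; 0.25 -0.00 -0.94 0.09 1; 0.26 -0.00 -0.93 0.09 1; 0.27 -0.00 -0.93 0.09 1; 0.29 -0.00 -0.93 0.09 1; 0.30 -0.00 -0.92 0.09 1
0.31 -0.00 -0.92 0.09 1; 0.32 -0.00 -0.91 0.09 1; 0.34 -0.00 -0.91 0.09 1; 0.35 -0.00 -0.91 0.09 1; 0.36 -0.00 -0.90 0.09 1; 0.37 -0.00 -0.90 0.09 1
```

Call:
step_arm(commands="0.19 0 -0.95 0.09 0; 0.2 0 -0.95 0.09 0; 0.21 0 -0.95 0.09 0; 0.22 0 -0.94 0.09 0; 0.24 0 -0.94 0.09 0; 0.25 0 -0.94 0.09 0; 0.26 0 -0.93 0.09 0; 0.27 0 -0.93 0.09 0; 0.29 0 -0.93 0.09 0; 0.3 0 -0.92 0.09 0")

```text
time_s: 20.88
tool_pos: [0.5795, 0.1053, 0.3674]
tool_rot: [[0.998, -0.036, 0.057], [-0.058, -0.015, 0.998], [-0.035, -0.999, -0.017]]
ft_force: [-0.9, 0.3, -0.5]
opening: 0.634
```

```bash
python3 plan.py 0.6135 -0.0311 0.17 -7.8
```

```text
t 20.875 R [[0.9977, -0.0363, 0.0573], [-0.0579, -0.0147, 0.9982], [-0.0354, -0.9992, -0.0168]] TIP [0.5723 0.1024 0.1686] yaw -3.32 open 0.634 F [-0.9  0.3 -0.5] n 6
0.33 -0.01 -0.87 0.09 1; 0.34 -0.01 -0.87 0.09 1; 0.35 -0.01 -0.86 0.09 1; 0.36 -0.01 -0.86 0.09 1; 0.37 -0.01 -0.85 0.09 1; 0.38 -0.01 -0.85 0.09 1
```

Call:
step_arm(commands="0.33 0 -0.87 0.07 0; 0.34 0 -0.87 0.07 0; 0.35 0 -0.86 0.07 0; 0.36 0 -0.86 0.06 0; 0.37 0 -0.8 0.06 0; 0.3 0 -0.5 0 0; 0 0 0 0 0")

```text
time_s: 21.75
tool_pos: [0.6221, -0.0232, 0.362]
tool_rot: [[0.993, -0.045, 0.11], [-0.111, -0.014, 0.994], [-0.043, -0.999, -0.019]]
ft_force: [-0.1, 0.0, -0.8]
opening: 0.634
```

```bash
python3 plan.py 0.6135 -0.0311 0.12 -7.8;python3 -c "
from h import *
im,_=grab('wrist','w7.png')"
```

```text
t 21.75 R [[0.9929, -0.0446, 0.1103], [-0.1111, -0.014, 0.9937], [-0.0428, -0.9989, -0.0189]] TIP [ 0.6133 -0.026   0.1632] yaw -6.38 open 0.634 F [-0.1  0.  -0.8] n 2
0.02 0.86 -0.09 0.08 1; 0.02 0.86 -0.08 0.08 1
```

View pics/w7.png

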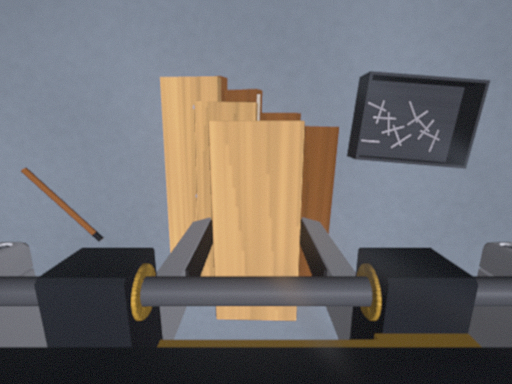

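```bash
python3 - <<'E'
from h import *
from fit import *
w=np.load('pics/w7.npz')
cv2.imwrite('pics/w7c.png',cv2.resize(w['im'][65:180,150:350],None,fx=4,fy=4,interpolation=cv2.INTER_CUBIC)[:,:,::-1])
o=arm.get_obs();R=o['tool_rot'];tip=o['tool_pos']+.199*R[:,1]
q=ray(w,[[211,121.5],[303,121.5],[217,319.5],[296,319.5]],tip[2]+.0035)
a=np.arctan2(R[1,0],R[0,0]);X=np.array([np.cos(a),np.sin(a)]);Y=np.array([-X[1],X[0]])
print(((q-tip)[:,:2]@np.c_[X,Y]*1000).round(1))
p=[.5969,-.0288,-.1366]
def st(ox,oz,u,v,h): return [ox+u*c-h*s,v,oz+u*s+h*c]
Q=np.array([st(-19,67,30,95,10),st(-19,67,-30,95,10),[11,102.7,72],[79,75,104],bt(30,118,10),bt(-30,118,10)])/1000
print(proj(w,world(p,Q)).round(1))
E
```

```text
[[-27.5  71.8]
 [ 28.9  71.7]
 [-29.1 -71.7]
 [ 29.8 -69.7]]
[[254.6 101.6]
 [192.6 101.1]
 [257.8  93.8]
 [337.6 127. ]
 [217.5  76.3]
 [159.9  77. ]]
```

View pics/w7c.png

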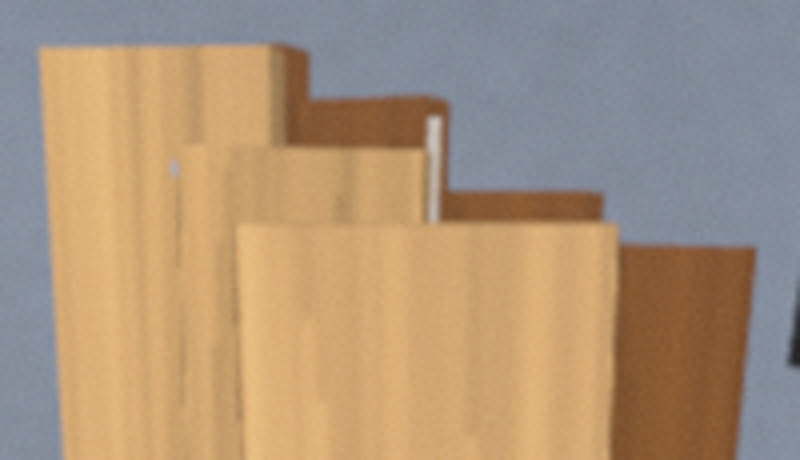

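Call:
step_arm(commands="0.02 0.7 -0.09 0.08 0; 0.02 0.7 -0.08 0.08 0; 0 0 -0.02 0 0; 0 0 0 0 0")

```text
time_s: 22.3
tool_pos: [0.6203, -0.0266, 0.3237]
tool_rot: [[0.99, -0.046, 0.133], [-0.134, -0.014, 0.991], [-0.044, -0.999, -0.02]]
ft_force: [-1.1, 0.3, -0.3]
opening: 0.631
```

```bash
python3 plan.py 0.6132 -0.0315 0.102 -7.8 2
```

```text
t 22.3 R [[0.99, -0.0463, 0.1335], [-0.1342, -0.0137, 0.9909], [-0.044, -0.9988, -0.0198]] TIP [ 0.6111 -0.0293  0.1249] yaw -7.72 open 0.631 F [-1.1  0.3 -0.3] n 2
0.05 0.46 -0.03 0.00 1; 0.05 0.46 -0.03 0.00 1
```

Call:
step_arm(commands="0.06 0.4 -0.05 0.01 0; 0.06 0.4 -0.04 0 0; 0.01 0 0 0 0; 0 0 0 0 0")

```text
time_s: 22.8
tool_pos: [0.6226, -0.0296, 0.3027]
tool_rot: [[0.99, -0.045, 0.135], [-0.136, -0.014, 0.991], [-0.043, -0.999, -0.02]]
ft_force: [0.1, 0.4, -0.3]
opening: 0.635
```

```bash
python3 plan.py 0.6132 -0.0315 0.1 -7.8 1
```

```text
t 22.8 R [[0.9898, -0.0454, 0.1348], [-0.1355, -0.0138, 0.9907], [-0.0431, -0.9989, -0.0198]] TIP [ 0.6135 -0.0324  0.1039] yaw -7.8 open 0.635 F [ 0.1  0.4 -0.3] n 1
-0.02 0.16 0.04 0.00 1
```

Call:
step_arm(commands="0 0.16 0.03 0 0; 0 0.07 0.02 0 0; 0 0 0 0 0")

```text
time_s: 23.18
tool_pos: [0.6225, -0.0283, 0.297]
tool_rot: [[0.99, -0.045, 0.135], [-0.136, -0.014, 0.991], [-0.042, -0.999, -0.02]]
ft_force: [0.9, -0.1, -0.3]
opening: 0.631
```

```bash
python3 plan.py 0.6132 -0.0315 0.097 -7.8 1
```

```text
t 23.175 R [[0.9899, -0.0448, 0.1348], [-0.1355, -0.0139, 0.9907], [-0.0425, -0.9989, -0.0198]] TIP [ 0.6136 -0.0311  0.0982] yaw -7.79 open 0.631 F [ 0.9 -0.1 -0.3] n 1
-0.01 0.05 -0.02 0.00 1
```

Call:
step_arm(commands="-0.01 0.04 -0.01 0 0; 0 0 0 0 0")

```text
time_s: 23.42
tool_pos: [0.6221, -0.0286, 0.296]
tool_rot: [[0.99, -0.045, 0.135], [-0.135, -0.014, 0.991], [-0.042, -0.999, -0.02]]
ft_force: [-0.8, 0.4, -0.9]
opening: 0.631
```

```bash
python3 plan.py 0.6132 -0.0315 0.097 -7.8 1; python3 -c "
from h import *
grab('wrist','w7b.png')"
```

```text
t 23.425 R [[0.9899, -0.0446, 0.1347], [-0.1355, -0.0139, 0.9907], [-0.0423, -0.9989, -0.0198]] TIP [ 0.6133 -0.0313  0.0973] yaw -7.79 open 0.631 F [-0.8  0.4 -0.9] n 1
-0.00 0.01 -0.01 0.00 1
```

View pics/w7b.png

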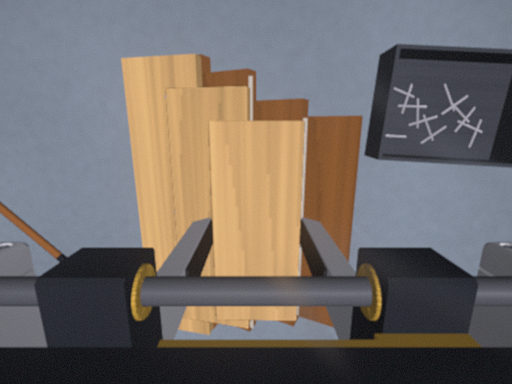

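Call:
step_arm(commands="0 0 0 0 0.68; 0 0 0 0 0.68; 0 0 0 0 0.68")

```text
time_s: 23.85
tool_pos: [0.6222, -0.0286, 0.2964]
tool_rot: [[0.99, -0.044, 0.135], [-0.136, -0.014, 0.991], [-0.042, -0.999, -0.02]]
ft_force: [-0.1, 0.1, -1.0]
opening: 0.684
```

```bash
python3 plan.py 0.6132 -0.0315 0.097 -7.8 1; python3 - <<'E'
from h import *
from fit import *
w,_=grab('wrist','w8.png'); w=np.load('pics/w8.npz')
cv2.imwrite('pics/w8c.png',cv2.resize(w['im'][40:215,120:370],None,fx=3.2,fy=3.2,interpolation=cv2.INTER_CUBIC)[:,:,::-1])
p=[.5969,-.0288,-.1366]
def st(ox,oz,u,v,h): return [ox+u*c-h*s,v,oz+u*s+h*c]
Q=np.array([st(17,84,30,72,10),st(17,84,-30,72,10),st(17,84,30,0,10),st(17,84,-30,0,10),st(-19,67,30,95,10),st(-19,67,-30,95,10),[11,102.7,72],[47,74.2,89],[79,75,104],bt(30,118,10),bt(-30,118,10)])/1000
print(((proj(w,world(p,Q))-[120,40])*3.2).round(0))
E
```

```text
t 23.85 R [[0.9899, -0.044, 0.1348], [-0.1355, -0.0139, 0.9907], [-0.0417, -0.9989, -0.0197]] TIP [ 0.6134 -0.0314  0.0976] yaw -7.8 open 0.684 F [-0.1  0.1 -1. ] n 1
-0.01 0.02 -0.01 0.00 1
[[581. 261.]
 [288. 261.]
 [566. 611.]
 [301. 588.]
 [400. 146.]
 [138. 154.]
 [415. 114.]
 [587. 250.]
 [772. 244.]
 [241.  45.]
 [  4.  59.]]
```

View pics/w8c.png

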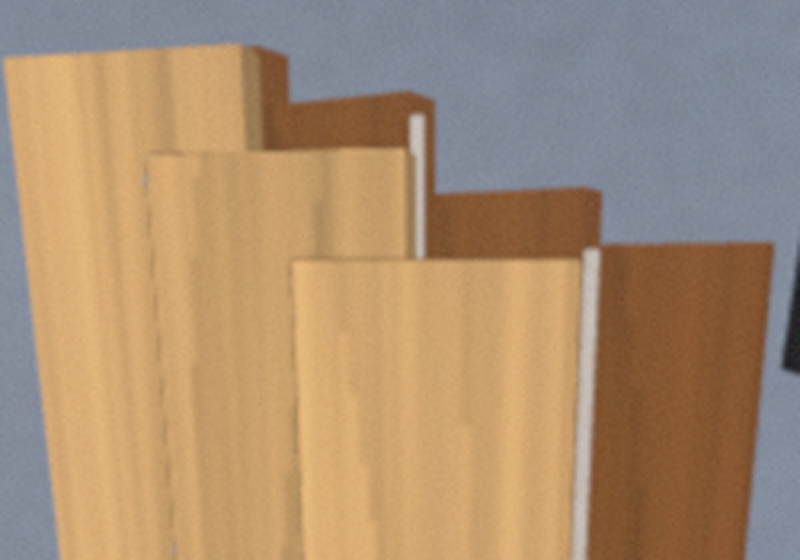

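Call:
step_arm(commands="0 -0.1 0 0 0.7; 0 -0.2 0 0 0.75; 0 -0.5 0 0 0.9; 0 -1 0 0 1; 0 -1 0 0 1; 0 -1 0 0 1; 0 -0.6 0 0 1; 0 0 0 0 1")

```text
time_s: 24.9
tool_pos: [0.6269, -0.0269, 0.4142]
tool_rot: [[0.99, -0.041, 0.135], [-0.135, -0.014, 0.991], [-0.039, -0.999, -0.02]]
ft_force: [-0.1, 0.7, -0.9]
opening: 1.001
```

```bash
python3 plan.py 0.6132 -0.0315 0.097 -7.8 1; python3 - <<'E'
from h import *
from fit import *
w,_=grab('wrist','w9.png'); w=np.load('pics/w9.npz')
cv2.imwrite('pics/w9c.png',cv2.resize(w['im'][70:290,160:360],None,fx=3,fy=2.7,interpolation=cv2.INTER_CUBIC)[:,:,::-1])
p=[.5969,-.0288,-.1366]
def st(ox,oz,u,v,h): return [ox+u*c-h*s,v,oz+u*s+h*c]
Q=np.array([st(17,84,30,72,10),st(17,84,-30,72,10),st(17,84,30,-72,10),st(17,84,-30,-72,10),st(-19,67,30,95,10),st(-19,67,-30,95,10),st(-19,67,30,-95,10),st(-19,67,-30,-95,10),[11,102.7,72],[47,74.2,89],[47,-74.2,89],[79,75,104],[79,-75,104],bt(30,118,10),bt(-30,118,10)])/1000
print(((proj(w,world(p,Q))-[160,70])*[3,2.7]).round(0))
E
```

```text
t 24.9 R [[0.99, -0.0411, 0.1348], [-0.1354, -0.0142, 0.9907], [-0.0389, -0.9991, -0.0196]] TIP [ 0.6187 -0.0297  0.2154] yaw -7.79 open 1.001 F [-0.1  0.7 -0.9] n 1
-0.21 4.74 -0.01 0.00 1
[[368. 148.]
 [202. 148.]
 [359. 492.]
 [211. 478.]
 [267.  88.]
 [111.  90.]
 [269. 519.]
 [135. 505.]
 [275.  70.]
 [373. 142.]
 [363. 486.]
 [471. 140.]
 [449. 505.]
 [172.  33.]
 [ 27.  37.]]
```

View pics/w9c.png

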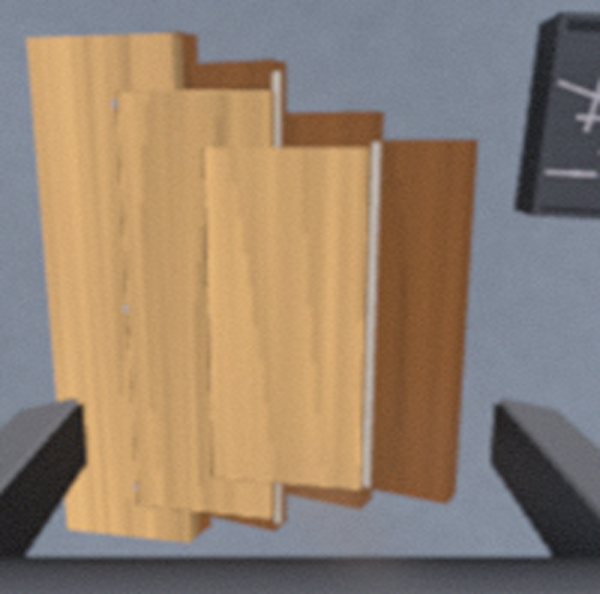

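```bash
python3 -c "
from h import *
grab('top','t9.png')
cv2.imwrite('pics/t9c.png',cv2.resize(cv2.imread('pics/t9.png'),(800,600)))"
```

```text
(no output)
```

View pics/t9c.png

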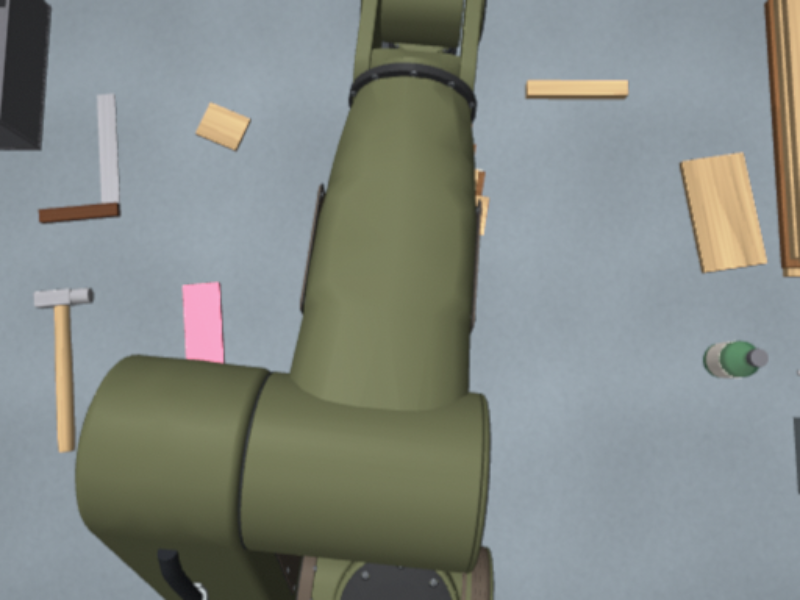

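```bash
python3 -c "
from bench import arm
print(arm.job_done())"
```

```text
the job is handed in; nothing more can be done
None
```

Both strips are on the roof and the job was handed in at about 25 s. I laid the long strip over the nailed eave board first, then the short strip over the long one. Each was released with its upper edge just above its chalk line, so the lower edge dropped onto the board below. The gripper was open and raised well clear at hand-in, and measured forces stayed within about 2 N.

**Last checks, from the wrist camera after the gripper was clear:**
- **Short strip:** the upper edge lies along the upper chalk line to about 1 mm, centred and square.
- **Long strip:** the upper edge lies along the lower chalk line but about 1–1.5 mm high on the slope; it is centred to about 0.5–1 mm and square.

**Disagreements:** the chalk lines measured about 1 mm further up-slope than the best-fit roof pose, and the top of the deck about 1–2 mm down-slope of it. The strips also looked about 2 mm narrow in the wrist camera. The long strip's last placing figures rest on that camera alone. The arm hid the roof in the final top-camera picture, so that view could not confirm the result.

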